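# Release the scanned carton and complete the right order

## Task

Each of the two order trays is to hold one long and one short carton, and each has one of them already. Pull the cradle's locking knob fully out, take the long carton from the tilted cradle and set it down gently, without dropping it, label up in the empty pocket of the tray that still lacks a long one; only then push the knob fully home again. Do not disturb the cartons already packed or the small things lying round the cradle and the trays.

Things in the scene. Friction and masses are not known exactly. Their poses are not given: they have to be found in the camera images.
- cradle: fixed metal cradle, base plate 160 x 180 mm; its seat falls 30 deg towards +x, low lip (20 mm high) at its low edge. Origin: centre of the base underside; z up. Below, u = down the slope (x turned 30 deg down), n = square off the seat (leaning 30 deg to +x). End plates at y = -77 mm (30 mm high along n) and at y = +79 mm (10 thick, 50 wide, 98 high), through which the keeper slides
- cradle_seat (a point): point on the seat under the middle of the carton, 60 mm above the cradle's origin; axes as the cradle (upright). The carton's underside is at n = 0, its top at n = 75 mm
- keeper (a joint): locking slide, m: 0 = fully home (its 12 mm bar lies over the carton's +y end, 4 mm above it, and blocks lifting), 0.055 = fully out (bar clear of the carton). It comes out along the cradle's +y, stiffly (3.5 N), and stays where it is left
- keeper_grip (a point): grip point of the keeper's black round knob: 24 mm across, 52 mm long along n, on the outer end of the bar; the point is on its axis, 21 mm below its top. Moves with the keeper; at home it is at u = 0, y = 125 mm, n = 108 mm from cradle_seat. Axes: x = u, y = cradle y, z = n
- carton: the long cardboard carton held in the cradle at the start: 55 (x) x 130 (y) x 75 (z) mm, 0.2 to 0.42 kg, white label on top. Origin: centre of its underside; z towards its labelled top. In the cradle its x is u and its z is n.
- packed_long: an identical long carton (55 x 130 x 75 mm) already packed in one of the two order trays; origin: centre of its underside
- packed_short: a short carton (55 x 75 x 75 mm) already packed in the other order tray; origin: centre of its underside
- carrier: fixed plywood board 225 (x) x 345 (y) mm, 6 mm thick, with two white order trays side by side: tray a on its +y half, tray b on its -y half. Each tray has two pockets one behind the other along x (near = -x, far = +x), each 98 mm (x) by 150 mm (y) inside; walls 4 mm thick and 20 mm high above the pocket floor. Origin: centre of the underside.
- pocket_a_near (a point): centre of the pocket floor, near pocket of order tray a (carrier frame: -50 mm x, +83 mm y, 6 mm up). Axes as the carrier.
- pocket_a_far (a point): centre of the pocket floor, far pocket of order tray a (carrier frame: +50 mm x, +83 mm y, 6 mm up). Axes as the carrier.
- pocket_b_near (a point): centre of the pocket floor, near pocket of order tray b (carrier frame: -50 mm x, -83 mm y, 6 mm up). Axes as the carrier.
- pocket_b_far (a point): centre of the pocket floor, far pocket of order tray b (carrier frame: +50 mm x, -83 mm y, 6 mm up). Axes as the carrier.
- tape_roll: roll of brown packing tape lying flat, 100 mm across, 48 high; a bystander. Origin: centre of its underside
- label_roll: white label roll standing on end, 90 mm across, 100 high; a bystander. Origin: centre of its underside
- stapler: black desk stapler, 150 x 40 mm, 37 high; a bystander. Origin: centre of its underside
- marker: black marker pen lying down, 16 mm thick, 146 long; a bystander. Origin: centre of its underside as it lies
Things that resemble listed ones, but are neither listed nor needed, are in the scene too. Leave any orange or turquoise look-alike of the carton alone.

How it is judged:
On the way, in this order (a step that is already met when the one before it is completed fails the run):
1. the knob is pulled fully out while the carton is still in the cradle (value of joint keeper above 0.048 m and distance between carton and cradle_seat below 0.03 m), for 0.1 s.
2. the carton stands, label up, in the pocket beside the short carton, with the knob still out (((horizontal distance between packed_short and pocket_a_near below 0.03 m and horizontal distance between carton and pocket_a_far below 0.025 m and z of carton in the frame of pocket_a_far between -0.006 and 0.008 m) or (horizontal distance between packed_short and pocket_a_far below 0.03 m and horizontal distance between carton and pocket_a_near below 0.025 m and z of carton in the frame of pocket_a_near between -0.006 and 0.008 m) or (horizontal distance between packed_short and pocket_b_near below 0.03 m and horizontal distance between carton and pocket_b_far below 0.025 m and z of carton in the frame of pocket_b_far between -0.006 and 0.008 m) or (horizontal distance between packed_short and pocket_b_far below 0.03 m and horizontal distance between carton and pocket_b_near below 0.025 m and z of carton in the frame of pocket_b_near between -0.006 and 0.008 m)) and value of joint keeper above 0.042 m and angle between carton's own z axis and vertical below 0.1 rad and linear speed of carton below 0.03 m/s), for 0.2 s.
At the end, for the whole second after the job is handed in: The carton stands upright (within 0.1 rad), label up, at rest on the floor of the empty pocket (within 25 mm of its centre, 8 mm in height) of the tray that holds the short carton; the keeper is home (under 5 mm) (((horizontal distance between packed_short and pocket_a_near below 0.03 m and horizontal distance between carton and pocket_a_far below 0.025 m and z of carton in the frame of pocket_a_far between -0.006 and 0.008 m) or (horizontal distance between packed_short and pocket_a_far below 0.03 m and horizontal distance between carton and pocket_a_near below 0.025 m and z of carton in the frame of pocket_a_near between -0.006 and 0.008 m) or (horizontal distance between packed_short and pocket_b_near below 0.03 m and horizontal distance between carton and pocket_b_far below 0.025 m and z of carton in the frame of pocket_b_far between -0.006 and 0.008 m) or (horizontal distance between packed_short and pocket_b_far below 0.03 m and horizontal distance between carton and pocket_b_near below 0.025 m and z of carton in the frame of pocket_b_near between -0.006 and 0.008 m)) and value of joint keeper below 0.005 m and angle between carton's own z axis and vertical below 0.1 rad and linear speed of carton below 0.03 m/s); the robot touches nothing.
It fails at once if a packed carton is shifted by more than 20 mm (distance of any of packed_long, packed_short from where it was at the start of the episode above 0.02 m).
It fails at once if the tape roll, label roll, stapler or marker is shifted by more than 30 mm (distance of any of tape_roll, label_roll, stapler, marker from where it was at the start of the episode above 0.03 m).
It fails at once if the carton is slammed onto the carrier (over 45 N) (contact force between carton and carrier above 45 N).
It fails at once if the carton is dropped: it falls out of the fingers at over 0.5 m/s (linear speed of carton above 0.5 m/s and contact force between carton and the fingers below 0.1 N).
It also fails if it takes over 67 s, if anything falls off the work surface, if the arm or the gripper's body presses on something with over 40 N, if the wrist force passes 120 N, or if a joint passes its speed limit or range.

## Robot

A 7-joint arm with a two-finger parallel gripper is mounted at the origin on the work surface. World frame = base frame: x ahead of the robot, y to its left, z up, the work surface at z = 0. Lengths are in m, angles in rad, forces in N, time in s.
With the tool pointing down it reaches from about 0.4 to 0.85 m from the base axis. Payload 6.9 kg.
Tool frame: the origin (TCP) lies on the centre line of the jaws, within the pads' length; the fingertips stand ahead of it and the grasp point (between the pads) lies 8 mm behind it (arm.tips_ahead is the z of the fingertips in the tool frame, in m); z points along the fingers, y is the line along which they close (so a half turn about z gives the same grasp; the last joint's range is limited). The gripper opens to 85 mm and grips with 20 to 120 N. Pads are 22 mm wide; open, the fingers measure 114 mm over their backs; the gripper's body (76 mm by 85 mm) begins 54 mm behind the grasp point. The pads swing forward as they close: fully open they stand 13 mm farther back than shut.
Start: joints at [-1.024, 0.507, -0.238, 1.5, 0.126, 1.149, -0.155], TCP at [0.267, 0.565, 0.242] pointing down, gripper open.
Joint ranges: [-3.08, 3.08], [-0.24, 2.05], [-1.43, 1.35], [0, 2.5], [-1.52, 4.66], [0.17, 1.96], [-2.89, 2.89]. Speed limits (rad/s): [2.39, 2.39, 3.14, 3.14, 3.14, 3.14, 3.14].

## Interface

Orientations are given as [roll, pitch, yaw] about the fixed x, y, z axes, in that order (R = Rz(yaw) Ry(pitch) Rx(roll)).
In Python, from station import get_state, imaging, order, arm gives the robot as it stands. The module is installed in compiled form; this text tells all that it offers.
- The arm moves only by the shell command python3 -m inch 'ROWS' [FORCE]. ROWS is JSON, a list of rows, each an object with "delta_rot": the turn, a rotation vector about the world's x, y, z in degrees, a list of three; "delta_pos": the shift along the world's x, y, z in mm, a list of three; "grip": the opening, from 0 (shut) to 1 (fully open). A call has 1 to 12 rows; each row is the pose to reach, as a shift and turn from the pose commanded when the call began; what a row does not reach only later rows make up. A row lasts 1/10 s, in which the tool goes at most 50 mm and 8.59 degrees, less where a joint would pass 70% of its speed; a pose out of reach is approached as far as the arm can. A call with a gripper value outside its range is refused whole. The fingers move at their own pace and stop on an object; FORCE is the grip in N (left out, the last holds). Time passes only in rows, so rows that repeat a pose let the fingers close. It gives the time, the measured TCP pose, the force, the opening and the grip force at its end, in the units of the state.
- get_state(): the state, without advancing time (a new reading comes with each control period).
- imaging.read_camera(name): name is "scene" or "top" or "wrist"; returns the picture (384x512x3 uint8, red, green, blue); there is no depth.
- imaging.calibration(name): a dict with "camera_matrix" (3x3 intrinsics, pixels), "k1" (the pictures are not rectified: a ray, as slopes to the right and down, at radius r is drawn at 1 + k1 r^2 times it, then the intrinsics apply), "extrinsics" (4x4, takes a point from camera to world coordinates). Camera axes: x right, y down, z forward; pixel columns grow to the right and rows downward; lengths in m; the calibration is good to about 2 mm. A picture is of the moment at which its call begins: read the wrist's pose just before it. calibration takes no time and is no camera call; for the wrist camera it gives the pose at the moment of the call.
- order.hand_in(): hands the job in; it is judged then, once.
Trained networks look in the newest picture that a camera, given by its name, has taken for a name from the list of things; names that differ only in an ending like _2 or _b are one class to them, and where a whole thing is asked for, a point or a joint stands for the part that bears it (a point fixed in the world has none). Each returns a list of dicts, best first, with "confidence" (0 to 1); they miss things now and then, are a little off and sometimes report something else, mostly with a low value. They report only what shows in the picture. A call takes as long as a camera call. They do not tell look-alikes from the thing itself.
- imaging.recognise(camera, thing): "uv" ([column, row] in pixels, amid what is visible of it).
- imaging.pinpoint(camera, thing): "uv" ([column, row] in pixels: a listed point, or the origin of a listed thing).
The state is a dict: "time": time; "qpos": joint angles; "joint_velocities": joint speeds; "effort": joint torques, N m; "tcp_pos": TCP position; "orientation": TCP orientation; "contact_force": force on the tool from outside, world axes, zero at the start; "wrist_torque": the same for the moment, N m; "opening": finger opening in m; "grip_force": force on a finger pad.
Only numpy, scipy, OpenCV 4.12 (cv2) and the standard library are available. Lean on these libraries where they do the work, as an engineer would, in place of code of your own. Each camera call takes 0.05 s, during which the arm holds its last target. There are 200 camera calls.

## Working session

There is one attempt and no reset: what is moved stays moved. The work goes in short steps, Python scripts to look and compute and a shell command to move; the robot and the scene stay as the last step left them, time stands still between calls to the robot, and variables do not carry over. Pictures are saved under pics/ and viewed, at most 10 in all, crops included, and the job is handed in when it is done.

```bash
mkdir -p pics; cat > h.py <<'E'
import numpy as np, cv2, json
from scipy.spatial.transform import Rotation as R
from station import get_state, imaging, order, arm
def ray(cal,uv):
    K=np.array(cal["camera_matrix"],float);k=float(cal["k1"]);T=np.array(cal["extrinsics"],float)
    d=np.array([(uv[0]-K[0,2])/K[0,0],(uv[1]-K[1,2])/K[1,1]])
    s=d.copy()
    for _ in range(20): s=d/(1+k*(s@s))
    return T[:3,3],T[:3,:3]@np.array([s[0],s[1],1])
def proj(cal,P):
    K=np.array(cal["camera_matrix"],float);k=float(cal["k1"]);T=np.array(cal["extrinsics"],float)
    p=(np.atleast_2d(P)-T[:3,3])@T[:3,:3]
    s=p[:,:2]/p[:,2:];s=s*(1+k*(s**2).sum(1,keepdims=True))
    return s*[K[0,0],K[1,1]]+[K[0,2],K[1,2]]
def onz(cal,uv,z):
    o,d=ray(cal,uv);return o+d*(z-o[2])/d[2]
def tri(rs):
    A=np.zeros((3,3));b=np.zeros(3)
    for o,d in rs:
        d=d/np.linalg.norm(d);M=np.eye(3)-np.outer(d,d);A+=M;b+=M@o
    X=np.linalg.solve(A,b)
    return X,[float(np.linalg.norm(np.cross(X-o,d/np.linalg.norm(d)))) for o,d in rs]
E
python3 - <<'E'
from h import *
np.set_printoptions(precision=3,suppress=True)
ims=[]
for c in("scene","top"):
    im=imaging.read_camera(c);cv2.imwrite(f"pics/{c}0.png",im[:,:,::-1])
    cal=imaging.calibration(c);print(c,np.array(cal["camera_matrix"])[[0,0,1],[0,2,2]],cal["k1"],np.array(cal["extrinsics"]).tolist())
D={}
for t in["cradle","cradle_seat","keeper_grip","carton","packed_short","packed_long","carrier","pocket_a_near","pocket_a_far","pocket_b_near","pocket_b_far","tape_roll","label_roll","stapler","marker"]:
    D[t]={}
    for c in("scene","top"):
        r=imaging.pinpoint(c,t);D[t][c]=[(x["uv"],x["confidence"]) for x in r]
        print(t,c,[(np.round(x["uv"],0).tolist(),round(x["confidence"],2)) for x in r[:4]])
    if D[t]["scene"] and D[t]["top"]:
        print("   tri",*tri([ray(imaging.calibration(c),D[t][c][0][0]) for c in D[t]]))
json.dump(D,open("D.json","w"),default=float)
print(arm.tips_ahead, get_state())
E
```

```text
scene [415.85  256.42  191.815] -0.14341134542425477 [[0.5197671061102553, 0.6450634474917097, -0.5601207942184261, 1.2095219870622262], [0.8541505980578207, -0.37980379826770466, 0.3552123740227691, -0.4102024993471883], [0.016398513445960463, -0.6630552190666587, -0.7483908505755716, 1.0231554131014562], [0.0, 0.0, 0.0, 1.0]]
top [397.806 250.518 187.736] -0.08642912850144915 [[0.01136199649809342, -0.9813877692699753, 0.19170016004917442, 0.333997874014753], [-0.9999317125752918, -0.010627010282282365, 0.004861773205800876, 0.014713531608451702], [-0.0027340851891797077, -0.1917423087890673, -0.981441496880184, 1.0465909872296528], [0.0, 0.0, 0.0, 1.0]]
cradle scene [([285.0, 202.0], 0.72)]
cradle top [([204.0, 190.0], 0.79)]
   tri [ 0.528  0.14  -0.005] [0.005821952904206441, 0.005821952904206664]
cradle_seat scene [([155.0, 238.0], 0.72), ([292.0, 189.0], 0.71)]
cradle_seat top [([199.0, 186.0], 0.81)]
   tri [ 0.514 -0.078  0.123] [0.21802377238007495, 0.21802377238007495]
keeper_grip scene [([337.0, 166.0], 0.62)]
keeper_grip top [([145.0, 156.0], 0.68)]
   tri [0.585 0.271 0
[... 2009 characters left out ...]
 -0.005] [0.0008599835848301885, 0.0008599835848303228]
marker scene [([265.0, 179.0], 0.45)]
marker top [([207.0, 233.0], 0.8)]
   tri [0.414 0.13  0.006] [0.0022175447218608603, 0.002217544721860825]
0.011 {'time': 1.6, 'qpos': array([-1.023,  0.508, -0.238,  1.5  ,  0.126,  1.149, -0.155]), 'joint_velocities': array([-0.001,  0.001,  0.   , -0.002, -0.   , -0.002, -0.   ]), 'effort': array([ -0.001, -62.035,  -2.186, -24.997,   0.014,   0.002,  -0.   ]), 'tcp_pos': array([0.267, 0.565, 0.242]), 'orientation': array([-3.142,  0.   ,  2.7  ]), 'contact_force': array([-0.244, -0.019, -0.63 ]), 'wrist_torque': array([-0.022, -0.006,  0.022]), 'grip_force': 0.0, 'opening': 0.08530900815647224}
```

View pics/scene0.png

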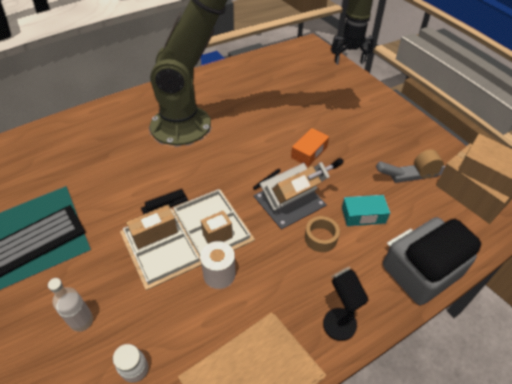

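View pics/top0.png

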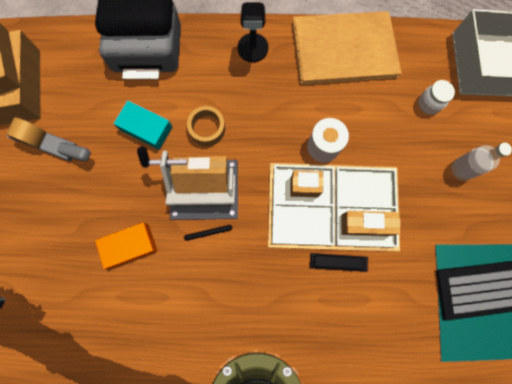

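Scene shot: the cradle with the long carton is at (290,190) and the knob at (337,163). The trays are at (188,234), with the long carton in b_near at (152,225) and the short one in a_far at (215,228). The top shot agrees: knob (145,156), short carton (307,182), empty pocket a_near (301,225). The orange and turquoise boxes are look-alikes. Next I fit the cradle and carrier poses and check them with an overlay.

```bash
cat > fit.py <<'E'
from h import *
from scipy.optimize import least_squares
np.set_printoptions(precision=4,suppress=True)
S,C=np.sin(np.pi/6),np.cos(np.pi/6)
U,N,Y=np.array([C,0,-S]),np.array([S,0,C]),np.array([0,1.,0])
seat=np.array([0,0,.06])
def un(u,y,n): return seat+u*U+y*Y+n*N
def W(p,X): return np.atleast_2d(X)@R.from_euler('z',p[2]).as_matrix().T+[p[0],p[1],0]
if __name__=="__main__":
    cal={c:imaging.calibration(c) for c in("scene","top")}
    cr=[([0,0,0],"scene",[285,202]),([0,0,0],"top",[204,190]),(seat,"scene",[292,189]),(seat,"top",[199,186]),(un(0,.125,.108),"scene",[337,166]),(un(0,.125,.108),"top",[145,156]),(seat,"scene",[293,191]),(seat,"top",[203,186])]
    ca=[([0,0,0],"scene",[188,234]),([0,0,0],"top",[335,204])]
    for n,s,t,xy in[("a_near",[204,215],[301,225],(-.05,.083)),("a_far",[218,234],[301,185],(.05,.083)),("b_near",[153,234],[360,225],(-.05,-.083)),("b_far",[171,260],[367,188],(.05,-.083))]:
        ca+=[((*xy,.006),"scene",s),((*xy,.006),"top",t)]
    P={}
    for nm,L,x0 in(("cradle",cr,[.52,.14,0]),("carrier",ca,[.49,-.2,0])):
        f=lambda p:np.concatenate([(proj(cal[c],W(p,X))[0]-uv) for X,c,uv in L])
        s=least_squares(f,x0,loss="soft_l1",f_scale=2);P[nm]=s.x;print(nm,s.x,f(s.x).reshape(-1,2).round(1).tolist())
    json.dump({k:v.tolist() for k,v in P.items()},open("P.json","w"))
E
cat > ov.py <<'E'
from fit import *
import sys
def overlay(c,P,out,crop,k):
    cal=imaging.calibration(c);im=cv2.imread(out[0]);x,y,w,h=crop
    im=cv2.resize(im[y:y+h,x:x+w],None,fx=k,fy=k,interpolation=cv2.INTER_CUBIC)
    def poly(X,col):
        q=((proj(cal,X)-[x,y]+.5)*k-.5);cv2.polylines(im,[np.round(q).astype(int).reshape(-1,1,2)],True,col,1,cv2.LINE_AA)
    sq=[(-1,-1),(1,-1),(1,1),(-1,1)]
    p=P["cradle"]
    poly(W(p,[(a*.08,b*.09,0.0) for a,b in sq]),(255,255,0))
    poly(W(p,[un(a*.0275,b*.065,.075) for a,b in sq]),(0,0,255))
    for n in(.077,.129): poly(W(p,[un(.012*np.cos(t),.125+.012*np.sin(t),n) for t in np.arange(0,6.28,.4)]),(0,255,0))
    p=P["carrier"]
    poly(W(p,[(a*.1125,b*.1725,.006) for a,b in sq]),(255,255,0))
    for i in(-1,1):
        for j in(-1,1): poly(W(p,[(i*.05+a*.049,j*.083+b*.075,.026) for a,b in sq]),(0,0,255))
    return im
if __name__=="__main__":
    P=json.load(open("P.json"))
    a=overlay("top",P,["pics/top0.png"],(120,130,290,130),2.7)
    b=overlay("scene",P,["pics/scene0.png"],(110,140,250,150),2)
    o=np.zeros((a.shape[0]+b.shape[0],max(a.shape[1],b.shape[1]),3),np.uint8);o[:a.shape[0],:a.shape[1]]=a;o[a.shape[0]:,:b.shape[1]]=b
    print(o.shape);cv2.imwrite(sys.argv[1],o[:600,:800])
E
python3 fit.py; python3 ov.py pics/ov1.png
```

```text
cradle [0.5315 0.1438 0.0007] [[3.6, -0.7], [0.3, -0.2], [-2.0, -0.1], [2.6, -0.6], [-0.3, -2.1], [-0.6, -1.6], [-3.0, -2.1], [-1.4, -0.6]]
carrier [ 0.4914 -0.1982 -0.0123] [[-1.1, 2.6], [-2.9, 1.9], [0.3, -1.6], [0.3, -1.3], [1.0, 2.1], [0.4, 1.4], [1.8, 0.7], [4.1, 0.0], [-3.3, -0.6], [-4.0, -0.2]]
(651, 783, 3)
```

View pics/ov1.png

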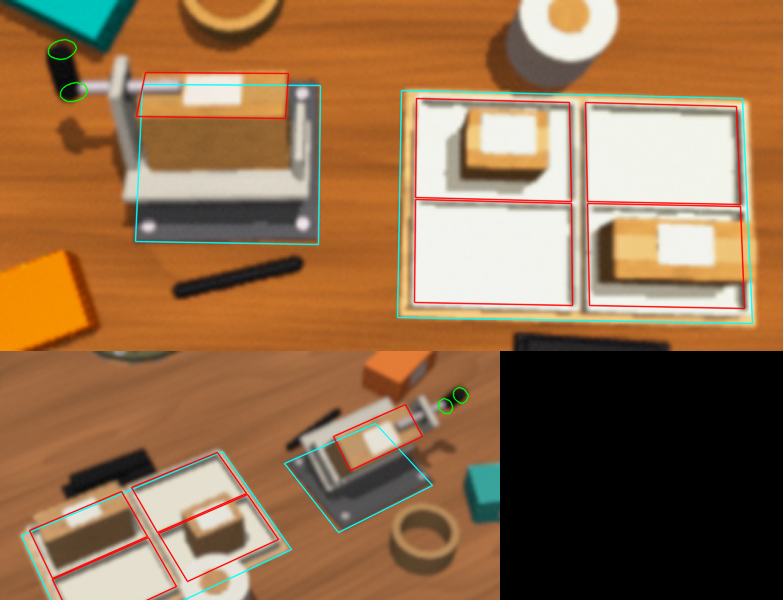

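The overlay agrees with the picture within about 2 mm: knob (66,70), carton top (215,95) and the tray walls (490,200). I now work out the pre-grasp move above the knob.

```bash
cat > go.py <<'E'
from fit import *
def tool(yaw,tilt):  # tool z = -n (tilted) , y = u
    u=np.array([np.cos(tilt),0,-np.sin(tilt)]);n=np.array([np.sin(tilt),0,np.cos(tilt)])
    M=np.stack([np.cross(u,-n),u,-n],1)
    return R.from_euler('z',yaw).as_matrix()@M
def delta(grasp,Rt):
    s=get_state();t=np.array(grasp)+Rt[:,2]*.008
    Rc=R.from_euler('xyz',s["orientation"])
    rv=(R.from_matrix(Rt)*Rc.inv()).as_rotvec(degrees=True)
    print("t",s["time"],"tcp target",t,"dpos mm",((t-s["tcp_pos"])*1000).round(1),"drot deg",rv.round(2))
E
python3 - <<'E'
from go import *
p=json.load(open("P.json"))["cradle"];p[2]=.015
g=W(p,un(0,.125,.108))[0];print(g)
delta(W(p,un(0,.125,.108+.08))[0],tool(p[2],np.pi/6))
E
```

```text
[0.5836 0.2695 0.1535]
t 1.6 tcp target [0.6196 0.2701 0.2159] dpos mm [ 352.3 -294.9  -26.4] drot deg [-17.09  26.55 -62.3 ]
```

```bash
python3 -m inch '[{"delta_pos":[352,-295,0],"delta_rot":[-17.1,26.55,-62.3],"grip":1},{"delta_pos":[352,-295,0],"delta_rot":[-17.1,26.55,-62.3],"grip":1},{"delta_pos":[352,-295,0],"delta_rot":[-17.1,26.55,-62.3],"grip":1},{"delta_pos":[352,-295,0],"delta_rot":[-17.1,26.55,-62.3],"grip":1},{"delta_pos":[352,-295,0],"delta_rot":[-17.1,26.55,-62.3],"grip":1},{"delta_pos":[352,-295,0],"delta_rot":[-17.1,26.55,-62.3],"grip":1},{"delta_pos":[352,-295,0],"delta_rot":[-17.1,26.55,-62.3],"grip":1},{"delta_pos":[352,-295,0],"delta_rot":[-17.1,26.55,-62.3],"grip":1},{"delta_pos":[352,-295,0],"delta_rot":[-17.1,26.55,-62.3],"grip":1},{"delta_pos":[352,-295,-26],"delta_rot":[-17.1,26.55,-62.3],"grip":1},{"delta_pos":[352,-295,-26],"delta_rot":[-17.1,26.55,-62.3],"grip":1},{"delta_pos":[352,-295,-26],"delta_rot":[-17.1,26.55,-62.3],"grip":1}]' 40
python3 - <<'E'
from go import *
s=get_state();print(s["time"],s["tcp_pos"],s["orientation"],s["qpos"])
cal=imaging.calibration("wrist");im=imaging.read_camera("wrist");cv2.imwrite("pics/w1.png",im[:,:,::-1])
json.dump({"K":np.array(cal["camera_matrix"]).tolist(),"k1":cal["k1"],"T":np.array(cal["extrinsics"]).tolist()},open("w1.json","w"))
for t in("keeper_grip","cradle_seat","carton","cradle"):
    for r in imaging.pinpoint("wrist",t)[:3]:print(t,r)
p=json.load(open("P.json"))["cradle"]
for X in(un(0,.125,.108),seat):print(proj(cal,W(p,X)))
P=json.load(open("P.json"))
from ov import overlay
cv2.imwrite("pics/w1o.png",overlay("wrist",P,["pics/w1.png"],(0,0,512,384),1.5))
E
```

```text
time: 2.8
tcp_pos: [0.6183, 0.2709, 0.216]
orientation: [-2.615, -0.001, 1.587]
contact_force: [0.1, 0.4, 0.3]
opening: 0.0855
grip_force: 0.0
2.8 [0.6183 0.2709 0.216 ] [-2.6155 -0.0007  1.5867] [-0.3702  0.9314  0.0268  0.8294 -0.1962  1.8782 -0.3445]
keeper_grip {'uv': [257.9, 208.2], 'confidence': 0.78}
cradle_seat {'uv': [283.2, 266.2], 'confidence': 0.68}
carton {'uv': [256.6, 289.7], 'confidence': 0.98}
carton {'uv': [428.9, 112.2], 'confidence': 0.83}
carton {'uv': [141.8, 110.2], 'confidence': 0.58}
cradle {'uv': [280.7, 267.1], 'confidence': 0.93}
[[262.6307 214.1961]]
[[258.7074 290.3624]]
```

View pics/w1o.png

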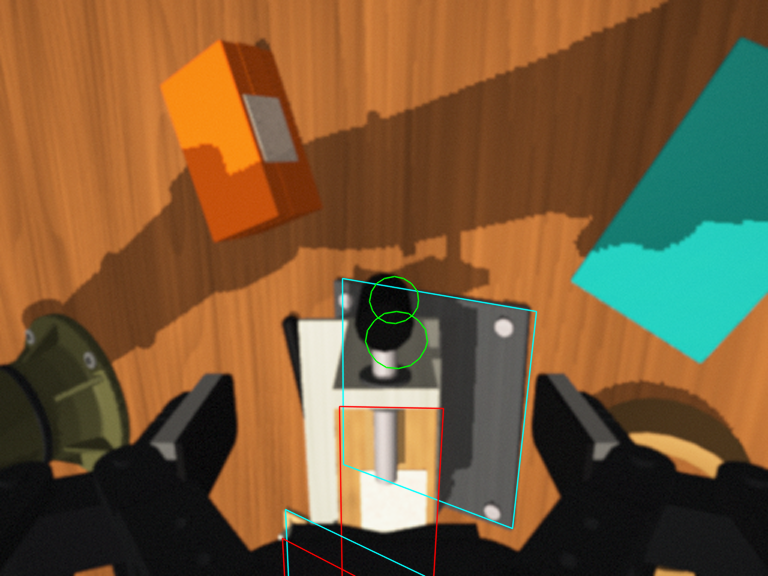

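The wrist view shows the knob at (386,318), the bar running vertically (so cradle yaw ≈ tool yaw ≈ 0.016), and the carton's +y edge at row 407, columns 338–437. These lie a few mm from the model, so I refit with them included.

```bash
python3 - <<'E'
from go import *
w=json.load(open("w1.json"));cal={c:imaging.calibration(c) for c in("scene","top")}
cal["wrist"]={"camera_matrix":w["K"],"k1":w["k1"],"extrinsics":w["T"]}
print(w["K"],np.array(w["T"]))
k=1/1.5
L=[(np.zeros(3),"scene",[285,202],3),(np.zeros(3),"top",[204,190],3),(seat,"scene",[292.5,190],3),(seat,"top",[201,186],3),(un(0,.125,.108),"scene",[337,166],2),(un(0,.125,.108),"top",[145,156],2),
(un(0,.125,.108),"wrist",[257.9,208.2],3),(un(-.0275,.065,.075),"wrist",[338*k,407*k],2),(un(.0275,.065,.075),"wrist",[437*k,407*k],2),(un(0,.125,.129),"wrist",[386*k,322*k],3)]
f=lambda p:np.concatenate([(proj(cal[c],W(p,X))[0]-uv)/s for X,c,uv,s in L]+[[(p[2]-.016)/.005]])
s=least_squares(f,[.53,.143,.016]);print(s.x);print([(L[i][1],(a*L[i][3]).round(1).tolist()) for i,a in enumerate(f(s.x)[:-1].reshape(-1,2))])
P=json.load(open("P.json"));P["cradle"]=s.x.tolist();json.dump(P,open("P.json","w"))
p=s.x
print("knob",W(p,un(0,.125,.108)))
delta(W(p,un(0,.125,.112))[0],tool(p[2],np.pi/6))
E
```

```text
[[335.21173022748184, 0.0, 255.92892252214472], [0.0, 335.21173022748184, 193.82478566889574], [0.0, 0.0, 1.0]] [[ 0.8641  0.156  -0.4786  0.6821]
 [ 0.0145 -0.9581 -0.2861  0.3424]
 [-0.5031  0.2403 -0.8301  0.3302]
 [ 0.      0.      0.      1.    ]]
[0.5304 0.1448 0.0177]
[('scene', [3.7, -1.0]), ('top', [-0.1, 0.2]), ('scene', [-2.4, -1.5]), ('top', [0.1, -0.2]), ('scene', [-0.4, -3.0]), ('top', [-1.5, -0.3]), ('wrist', [0.5, 2.2]), ('wrist', [-2.1, -2.4]), ('wrist', [1.8, -2.3]), ('wrist', [1.2, 7.4])]
knob [[0.5822 0.2708 0.1535]]
t 3.05 tcp target [0.5802 0.2707 0.1501] dpos mm [-38.3  -0.9 -67.9] drot deg [-0.07  0.1   0.02]
```

```bash
python3 -m inch '[{"delta_pos":[-20,1,-33],"delta_rot":[0,0,0],"grip":1},{"delta_pos":[-39,2,-66],"delta_rot":[0,0,0],"grip":1},{"delta_pos":[-39,2,-66],"delta_rot":[0,0,0],"grip":1},{"delta_pos":[-39,2,-66],"delta_rot":[0,0,0],"grip":0},{"delta_pos":[-39,2,-66],"delta_rot":[0,0,0],"grip":0},{"delta_pos":[-39,2,-66],"delta_rot":[0,0,0],"grip":0},{"delta_pos":[-39,2,-66],"delta_rot":[0,0,0],"grip":0},{"delta_pos":[-39,2,-66],"delta_rot":[0,0,0],"grip":0},{"delta_pos":[-39,2,-66],"delta_rot":[0,0,0],"grip":0},{"delta_pos":[-39,2,-66],"delta_rot":[0,0,0],"grip":0}]' 60
python3 - <<'E'
from go import *
im=imaging.read_camera("wrist");cv2.imwrite("pics/w2.png",im[:,:,::-1])
E
```

```text
time: 4.05
tcp_pos: [0.5808, 0.2721, 0.1516]
orientation: [-2.619, -0.001, 1.586]
contact_force: [0.1, 0.8, 5.9]
opening: 0.0222
grip_force: 59.1
```

View pics/w2.png

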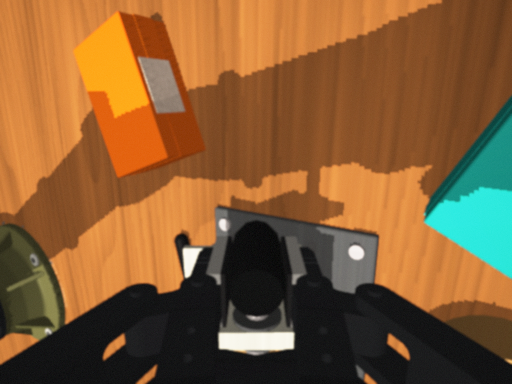

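The knob sits between the pads (258,270), the opening reads 22 mm and the grip 59 N. Now I pull it out along the cradle's +y.

```bash
python3 -m inch '[{"delta_pos":[0,8,0],"delta_rot":[0,0,0],"grip":0},{"delta_pos":[0,16,0],"delta_rot":[0,0,0],"grip":0},{"delta_pos":[0,24,0],"delta_rot":[0,0,0],"grip":0},{"delta_pos":[-1,32,0],"delta_rot":[0,0,0],"grip":0},{"delta_pos":[-1,40,0],"delta_rot":[0,0,0],"grip":0},{"delta_pos":[-1,48,0],"delta_rot":[0,0,0],"grip":0},{"delta_pos":[-1,53,0],"delta_rot":[0,0,0],"grip":0},{"delta_pos":[-1,56,0],"delta_rot":[0,0,0],"grip":0},{"delta_pos":[-1,57,0],"delta_rot":[0,0,0],"grip":0},{"delta_pos":[-1,57,0],"delta_rot":[0,0,0],"grip":0}]' 60; python3 -c "
from station import *
s=get_state();print(s['tcp_pos'],s['contact_force'],s['opening'])"
```

```text
time: 5.1
tcp_pos: [0.5794, 0.3266, 0.1516]
orientation: [-2.617, 0.004, 1.585]
contact_force: [-2.4, -7.4, 7.4]
opening: 0.0223
grip_force: 59.6
[0.57940568 0.3265879  0.15156735] [-2.391341   -7.35380863  7.42911628] 0.022281897718277148
```

```bash
python3 -m inch '[{"delta_pos":[-1,55,0],"delta_rot":[0,0,0],"grip":1},{"delta_pos":[-1,55,0],"delta_rot":[0,0,0],"grip":1},{"delta_pos":[-1,55,0],"delta_rot":[0,0,0],"grip":1},{"delta_pos":[-1,55,0],"delta_rot":[0,0,0],"grip":1},{"delta_pos":[-1,55,0],"delta_rot":[0,0,0],"grip":1}]' >/dev/null; echo; python3 -c "
from station import *
s=get_state();print(s['tcp_pos'],s['contact_force'],s['opening'])
from go import *
p=json.load(open('P.json'))['cradle'];Rt=tool(p[2],np.pi/6)
delta(W(p,un(0,.18,.112+.07))[0],Rt);delta(W(p,un(0,0,.045+.09))[0],Rt)"
```

```text
[0.57900234 0.38252742 0.1503404 ] [-0.18688323  0.59309986  0.19851607] 0.08541635955791885
t 5.6 tcp target [0.6142 0.3263 0.2107] dpos mm [ 35.2 -56.2  60.3] drot deg [0.07 0.04 0.25]
t 5.6 tcp target [0.5939 0.146  0.17  ] dpos mm [  14.9 -236.6   19.6] drot deg [0.07 0.04 0.25]
```

```bash
python3 -m inch '[{"delta_pos":[17,0,30],"delta_rot":[0,0,0],"grip":1},{"delta_pos":[35,0,61],"delta_rot":[0,0,0],"grip":1},{"delta_pos":[35,-50,61],"delta_rot":[0,0,0.2],"grip":1},{"delta_pos":[31,-100,53],"delta_rot":[0,0,0.2],"grip":1},{"delta_pos":[27,-150,45],"delta_rot":[0,0,0.2],"grip":1},{"delta_pos":[22,-200,32],"delta_rot":[0,0,0.2],"grip":1},{"delta_pos":[15,-237,20],"delta_rot":[0,0,0.2],"grip":1},{"delta_pos":[15,-237,20],"delta_rot":[0,0,0.2],"grip":1},{"delta_pos":[15,-237,20],"delta_rot":[0,0,0.2],"grip":1}]'
python3 - <<'E'
from go import *
from ov import overlay
P=json.load(open("P.json"));p=P["cradle"]
cal=imaging.calibration("wrist");im=imaging.read_camera("wrist");cv2.imwrite("pics/w3.png",im[:,:,::-1])
w={"K":np.array(cal["camera_matrix"]).tolist(),"k1":cal["k1"],"T":np.array(cal["extrinsics"]).tolist()};json.dump(w,open("w3.json","w"))
im=imaging.read_camera("top");cv2.imwrite("pics/t3.png",im[:,:,::-1])
r=imaging.pinpoint("top","keeper_grip")[:2];print(r,proj(imaging.calibration("top"),W(p,[un(0,.125+k,.108) for k in(0,.055)])))
a=overlay("wrist",P,["pics/w3.png"],(0,0,512,384),1.1);b=overlay("top",P,["pics/t3.png"],(110,120,120,110),2)
o=np.zeros((422,800,3),np.uint8);o[:a.shape[0],:a.shape[1]]=a;o[:b.shape[0],a.shape[1]:a.shape[1]+b.shape[1]]=b[:,:800-a.shape[1]]
cv2.imwrite("pics/w3o.png",o)
delta(W(p,un(0,0,.045))[0],tool(p[2],np.pi/6))
E
```

```text
time: 6.5
tcp_pos: [0.5934, 0.1447, 0.1707]
orientation: [-2.618, 0.001, 1.585]
contact_force: [-1.0, 0.4, -0.0]
opening: 0.0858
grip_force: 0.0
[{'uv': [119.6, 156.3], 'confidence': 0.48}] [[143.4515 155.6776]
 [120.3869 155.9385]]
t 6.65 tcp target [0.5489 0.1452 0.092 ] dpos mm [-44.5  -3.2 -78.6] drot deg [-0.08  0.04 -0.12]
```

View pics/w3o.png

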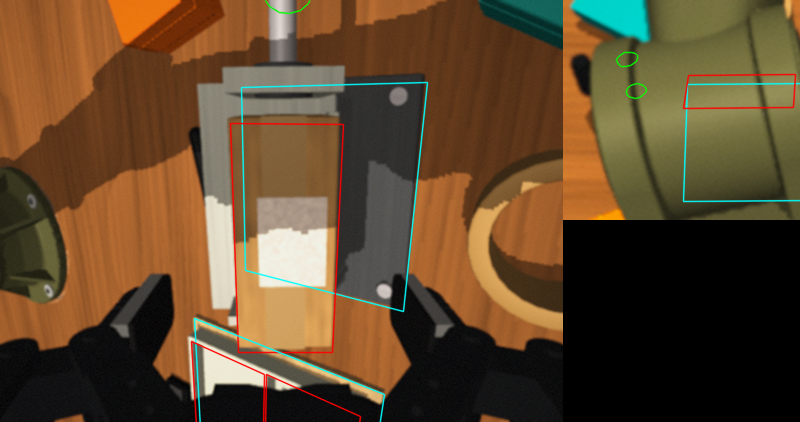

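The keeper is out: pinpoint (119.6,156.3) against a predicted (120.4,155.9). The carton top at columns 230–340 matches the model, so I descend and grip.

```bash
python3 -m inch '[{"delta_pos":[-15,1,-26],"delta_rot":[0,0,0],"grip":1},{"delta_pos":[-30,2,-52],"delta_rot":[0,0,0],"grip":1},{"delta_pos":[-40,2,-69],"delta_rot":[0,0,0],"grip":1},{"delta_pos":[-45,2,-78],"delta_rot":[0,0,0],"grip":1},{"delta_pos":[-45,2,-78],"delta_rot":[0,0,0],"grip":1},{"delta_pos":[-45,2,-78],"delta_rot":[0,0,0],"grip":0},{"delta_pos":[-45,2,-78],"delta_rot":[0,0,0],"grip":0},{"delta_pos":[-45,2,-78],"delta_rot":[0,0,0],"grip":0},{"delta_pos":[-45,2,-78],"delta_rot":[0,0,0],"grip":0},{"delta_pos":[-45,2,-78],"delta_rot":[0,0,0],"grip":0},{"delta_pos":[-45,2,-78],"delta_rot":[0,0,0],"grip":0}]' 55
```

```text
time: 7.75
tcp_pos: [0.5498, 0.1491, 0.0932]
orientation: [-2.622, -0.001, 1.589]
contact_force: [5.2, 0.8, 5.0]
opening: 0.0545
grip_force: 59.2
```

```bash
python3 -m inch '[{"delta_pos":[3,0,5],"delta_rot":[0,0,0],"grip":0},{"delta_pos":[8,0,14],"delta_rot":[0,0,0],"grip":0},{"delta_pos":[16,0,28],"delta_rot":[0,0,0],"grip":0},{"delta_pos":[25,0,43],"delta_rot":[0,0,0],"grip":0},{"delta_pos":[35,0,61],"delta_rot":[0,0,0],"grip":0},{"delta_pos":[45,0,78],"delta_rot":[0,0,0],"grip":0},{"delta_pos":[50,0,87],"delta_rot":[0,0,0],"grip":0},{"delta_pos":[50,0,87],"delta_rot":[0,0,0],"grip":0},{"delta_pos":[50,0,87],"delta_rot":[0,0,0],"grip":0}]' 55
python3 - <<'E'
from go import *
P=json.load(open("P.json"));q=P["carrier"]
print(get_state()["tcp_pos"])
# grasp point at n=.045 in carton -> over pocket a_near, carton underside 60mm above the floor
t=W(q,[-.05,.083,.006])[0];print(t)
delta(t+[0,0,.045+.08],tool(q[2],0.))
delta(t+[0,0,.045],tool(q[2],0.))
E
```

```text
time: 8.65
tcp_pos: [0.5978, 0.1489, 0.1786]
orientation: [-2.617, 0.0, 1.589]
contact_force: [-0.5, 0.4, -3.2]
opening: 0.0544
grip_force: 58.5
[0.5978 0.1489 0.1786]
[ 0.4425 -0.1146  0.006 ]
t 8.65 tcp target [ 0.4425 -0.1146  0.123 ] dpos mm [-155.3 -263.5  -55.6] drot deg [  0.11 -30.08  -1.72]
t 8.65 tcp target [ 0.4425 -0.1146  0.043 ] dpos mm [-155.3 -263.5 -135.6] drot deg [  0.11 -30.08  -1.72]
```

```bash
python3 -m inch '[{"delta_pos":[-8,-13,3],"delta_rot":[0,-2,-0.1],"grip":0},{"delta_pos":[-22,-37,5],"delta_rot":[0,-5,-0.2],"grip":0},{"delta_pos":[-39,-66,5],"delta_rot":[0,-8,-0.4],"grip":0},{"delta_pos":[-58,-98,5],"delta_rot":[0,-12,-0.6],"grip":0},{"delta_pos":[-77,-131,5],"delta_rot":[0,-16,-0.8],"grip":0},{"delta_pos":[-96,-163,5],"delta_rot":[0,-20,-1.1],"grip":0},{"delta_pos":[-115,-196,0],"delta_rot":[0,-24,-1.4],"grip":0},{"delta_pos":[-133,-226,-8],"delta_rot":[0,-27,-1.6],"grip":0},{"delta_pos":[-147,-249,-18],"delta_rot":[0,-29.5,-1.7],"grip":0},{"delta_pos":[-155,-263,-28],"delta_rot":[0,-30,-1.7],"grip":0},{"delta_pos":[-155,-263,-28],"delta_rot":[0,-30,-1.7],"grip":0},{"delta_pos":[-155,-263,-28],"delta_rot":[0,-30,-1.7],"grip":0}]' 55
python3 - <<'E'
from go import *
from ov import overlay
P=json.load(open("P.json"));q=P["carrier"]
s=get_state();print(s["tcp_pos"],s["orientation"],s["opening"])
# expected carton pose from grasp: draw as polygons
Rt=R.from_euler('xyz',s["orientation"]).as_matrix();g=s["tcp_pos"]-.008*Rt[:,2]
ims=[]
for c,crop,k in(("scene",(100,130,170,160),2.2),("wrist",(0,0,512,384),.8)):
    im=imaging.read_camera(c);f=f"pics/{c}4.png";cv2.imwrite(f,im[:,:,::-1])
    o=overlay(c,P,[f],crop,k);cal=imaging.calibration(c)
    for n in(0,.075):
        X=[g+Rt[:,1]*a*.0275+Rt[:,0]*b*.065-Rt[:,2]*(n-.045) for a,b in((-1,-1),(1,-1),(1,1),(-1,1))]
        cv2.polylines(o,[np.round((proj(cal,X)-crop[:2])*k).astype(int).reshape(-1,1,2)],True,(255,0,255),1)
    ims.append(o)
h=max(i.shape[0] for i in ims);o=np.hstack([np.pad(i,((0,h-i.shape[0]),(0,0),(0,0))) for i in ims]);print(o.shape);cv2.imwrite("pics/c4.png",o)
t=W(q,[-.05,.083,.006])[0];delta(t+[0,0,.045],tool(q[2],0.))
E
```

```text
time: 9.85
tcp_pos: [0.4426, -0.1136, 0.151]
orientation: [-3.14, 0.001, 1.558]
contact_force: [0.5, -0.3, -3.0]
opening: 0.0543
grip_force: 59.0
[ 0.4426 -0.1136  0.151 ] [-3.1401  0.001   1.558 ] 0.05432649046839532
(352, 784, 3)
t 9.95 tcp target [ 0.4425 -0.1146  0.043 ] dpos mm [  -1.4   -1.6 -108.3] drot deg [ 0.07 -0.01 -0.09]
```

View pics/c4.png

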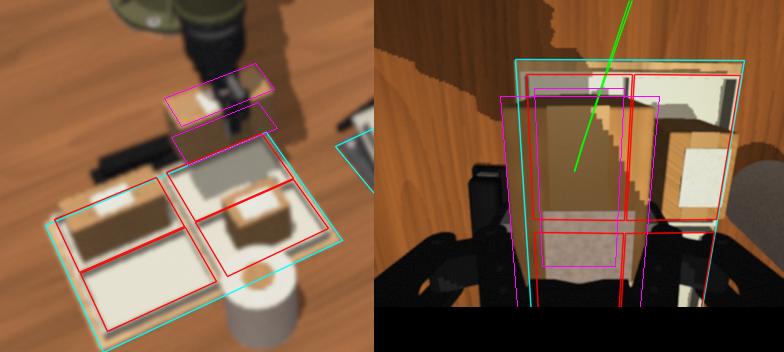

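The carton hangs upright over the empty pocket, with its top at (215,95) in the scene half and tray a's empty near pocket below. It sits about 3 mm to −y in the hand, so I shift +2 mm in y and lower gently.

```bash
python3 -m inch '[{"delta_pos":[0,2,-15],"delta_rot":[0,0,0],"grip":0},{"delta_pos":[0,2,-40],"delta_rot":[0,0,0],"grip":0},{"delta_pos":[0,2,-65],"delta_rot":[0,0,0],"grip":0},{"delta_pos":[0,2,-82],"delta_rot":[0,0,0],"grip":0},{"delta_pos":[0,2,-92],"delta_rot":[0,0,0],"grip":0},{"delta_pos":[0,2,-97],"delta_rot":[0,0,0],"grip":0},{"delta_pos":[0,2,-99],"delta_rot":[0,0,0],"grip":0},{"delta_pos":[0,2,-99],"delta_rot":[0,0,0],"grip":0}]' 55
python3 -m inch '[{"delta_pos":[0,0,-1],"delta_rot":[0,0,0],"grip":0},{"delta_pos":[0,0,-2],"delta_rot":[0,0,0],"grip":0},{"delta_pos":[0,0,-3],"delta_rot":[0,0,0],"grip":0},{"delta_pos":[0,0,-4],"delta_rot":[0,0,0],"grip":0},{"delta_pos":[0,0,-4],"delta_rot":[0,0,0],"grip":0}]' 55
```

```text
time: 10.75
tcp_pos: [0.4437, -0.1119, 0.0526]
orientation: [3.141, 0.002, 1.559]
contact_force: [-0.6, -0.1, -3.0]
opening: 0.0545
grip_force: 59.1
time: 11.25
tcp_pos: [0.4432, -0.1121, 0.0482]
orientation: [-3.141, 0.002, 1.558]
contact_force: [0.3, -0.4, -3.5]
opening: 0.0544
grip_force: 59.1
```

```bash
python3 -m inch '[{"delta_pos":[0,0,-1],"delta_rot":[0,0,0],"grip":0},{"delta_pos":[0,0,-2],"delta_rot":[0,0,0],"grip":0},{"delta_pos":[0,0,-2],"delta_rot":[0,0,0],"grip":0}]' 
python3 -m inch '[{"delta_pos":[0,0,-1],"delta_rot":[0,0,0],"grip":0},{"delta_pos":[0,0,-1],"delta_rot":[0,0,0],"grip":0}]'
```

```text
time: 11.55
tcp_pos: [0.4432, -0.112, 0.0461]
orientation: [-3.141, 0.002, 1.558]
contact_force: [-0.1, -0.3, -2.0]
opening: 0.0544
grip_force: 59.1
time: 11.75
tcp_pos: [0.4432, -0.112, 0.0452]
orientation: [-3.141, 0.002, 1.558]
contact_force: [0.2, 0.7, -3.3]
opening: 0.0543
grip_force: 59.1
```

```bash
python3 -m inch '[{"delta_pos":[0,0,-1],"delta_rot":[0,0,0],"grip":0},{"delta_pos":[0,0,-1],"delta_rot":[0,0,0],"grip":0}]'
python3 -m inch '[{"delta_pos":[0,0,-1],"delta_rot":[0,0,0],"grip":0},{"delta_pos":[0,0,-1],"delta_rot":[0,0,0],"grip":0}]'
```

```text
time: 11.95
tcp_pos: [0.4433, -0.1121, 0.0443]
orientation: [3.141, 0.002, 1.558]
contact_force: [-0.5, 0.0, -0.7]
opening: 0.0549
grip_force: 59.4
time: 12.15
tcp_pos: [0.4433, -0.1123, 0.044]
orientation: [3.141, 0.002, 1.558]
contact_force: [-2.2, -1.5, 9.8]
opening: 0.0546
grip_force: 60.5
```

Contact is made at 9.8 N. I ease off 1 mm, release and retreat straight up.

```bash
python3 -m inch '[{"delta_pos":[0,0,1],"delta_rot":[0,0,0],"grip":0},{"delta_pos":[0,0,1],"delta_rot":[0,0,0],"grip":0.9},{"delta_pos":[0,0,1],"delta_rot":[0,0,0],"grip":0.9},{"delta_pos":[0,0,1],"delta_rot":[0,0,0],"grip":0.9},{"delta_pos":[0,0,1],"delta_rot":[0,0,0],"grip":0.9},{"delta_pos":[0,0,15],"delta_rot":[0,0,0],"grip":0.9},{"delta_pos":[0,0,45],"delta_rot":[0,0,0],"grip":0.9},{"delta_pos":[0,0,85],"delta_rot":[0,0,0],"grip":0.9},{"delta_pos":[0,0,120],"delta_rot":[0,0,0],"grip":1},{"delta_pos":[0,0,120],"delta_rot":[0,0,0],"grip":1}]' 
python3 - <<'E'
from go import *
from ov import overlay
P=json.load(open("P.json"));p=P["cradle"];q=P["carrier"]
ims=[]
for c,crop,k in(("scene",(100,130,240,160),1.6),("wrist",(0,0,512,384),.75)):
    im=imaging.read_camera(c);f=f"pics/{c}5.png";cv2.imwrite(f,im[:,:,::-1]);o=overlay(c,P,[f],crop,k);cal=imaging.calibration(c)
    print(c,[(x["uv"],x["confidence"]) for x in imaging.pinpoint(c,"carton")],proj(cal,W(q,[-.05,.083,.006])))
    for n in(0.006,.081):
        X=W(q,[(-.05+a*.0275,.083+b*.065,n) for a,b in((-1,-1),(1,-1),(1,1),(-1,1))])
        cv2.polylines(o,[np.round((proj(cal,X)-crop[:2])*k).astype(int).reshape(-1,1,2)],True,(255,0,255),1)
    ims.append(o)
print(imaging.pinpoint("scene","keeper_grip"),proj(imaging.calibration("scene"),W(p,[un(0,.125+k,.108) for k in(0,.055)])))
h=max(i.shape[0] for i in ims);o=np.hstack([np.pad(i,((0,h-i.shape[0]),(0,0),(0,0))) for i in ims]);print(o.shape);cv2.imwrite("pics/c5.png",o)
delta(W(p,un(0,.18,.112+.08))[0],tool(p[2],np.pi/6))
E
```

```text
time: 13.15
tcp_pos: [0.4456, -0.1127, 0.1672]
orientation: [3.134, 0.003, 1.558]
contact_force: [-0.4, 0.1, -0.1]
opening: 0.0855
grip_force: 0.0
scene [([299.5, 141.4], 0.61), ([208.1, 213.0], 0.56), ([362.2, 198.0], 0.56)] [[204.2987 213.3691]]
wrist [([253.0, 181.5], 0.8)] [[257.1539 181.9845]]
[{'uv': [351.8, 159.8], 'confidence': 0.68}] [[336.6008 163.0194]
 [350.2923 156.5275]]
(288, 768, 3)
t 13.4 tcp target [0.6192 0.3264 0.2193] dpos mm [176.8 438.3  57.2] drot deg [-0.01 29.86  1.66]
```

View pics/c5.png

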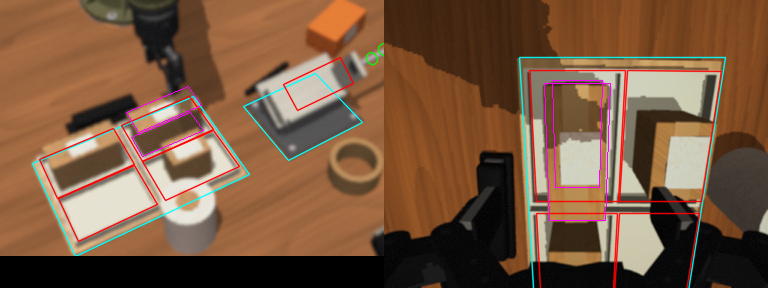

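The carton stands upright in a_near (wrist half, centred at (578,150)), about 2–3 mm off the pocket centre, and the keeper is still out. Back to the knob.

```bash
python3 -m inch '[{"delta_pos":[10,20,40],"delta_rot":[0,0,0],"grip":1},{"delta_pos":[26,65,60],"delta_rot":[0,3,0],"grip":1},{"delta_pos":[44,109,75],"delta_rot":[0,7,0.3],"grip":1},{"delta_pos":[62,153,75],"delta_rot":[0,11,0.5],"grip":1},{"delta_pos":[80,197,75],"delta_rot":[0,15,0.8],"grip":1},{"delta_pos":[98,241,75],"delta_rot":[0,19,1],"grip":1},{"delta_pos":[116,285,75],"delta_rot":[0,23,1.2],"grip":1},{"delta_pos":[134,329,75],"delta_rot":[0,26,1.4],"grip":1},{"delta_pos":[152,373,70],"delta_rot":[0,29,1.6],"grip":1},{"delta_pos":[170,417,62],"delta_rot":[0,30,1.7],"grip":1},{"delta_pos":[177,439,57],"delta_rot":[0,30,1.7],"grip":1},{"delta_pos":[177,439,57],"delta_rot":[0,30,1.7],"grip":1}]' 60
python3 - <<'E'
from go import *
p=json.load(open("P.json"))["cradle"];s=get_state()
im=imaging.read_camera("wrist");cv2.imwrite("pics/w6.png",im[:,:,::-1]);cal=imaging.calibration("wrist")
print(imaging.pinpoint("wrist","keeper_grip"),proj(cal,W(p,un(0,.18,.108))))
print("to grip",(np.array([.5794,.3266,.1516])-s["tcp_pos"])*1000)
E
```

```text
time: 14.6
tcp_pos: [0.6188, 0.3312, 0.2144]
orientation: [-2.611, 0.0, 1.594]
contact_force: [-0.3, 0.0, -0.1]
opening: 0.0852
grip_force: 0.0
[{'uv': [255.1, 215.3], 'confidence': 0.7}] [[255.8736 213.5213]]
to grip [-39.3742  -4.5697 -62.8415]
```

View pics/w6.png

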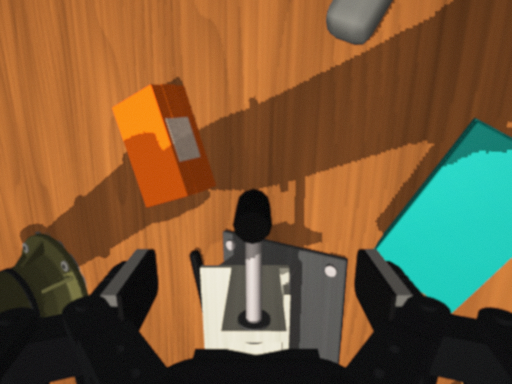

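The knob is at (254,215), centred between the open fingers. I descend, grip, and push home along −y.

```bash
python3 -m inch '[{"delta_pos":[-20,-4,-32],"delta_rot":[0,0,0],"grip":1},{"delta_pos":[-39,-4,-63],"delta_rot":[0,0,0],"grip":1},{"delta_pos":[-39,-4,-63],"delta_rot":[0,0,0],"grip":1},{"delta_pos":[-39,-4,-63],"delta_rot":[0,0,0],"grip":0},{"delta_pos":[-39,-4,-63],"delta_rot":[0,0,0],"grip":0},{"delta_pos":[-39,-4,-63],"delta_rot":[0,0,0],"grip":0},{"delta_pos":[-39,-4,-63],"delta_rot":[0,0,0],"grip":0},{"delta_pos":[-39,-4,-63],"delta_rot":[0,0,0],"grip":0},{"delta_pos":[-39,-4,-63],"delta_rot":[0,0,0],"grip":0},{"delta_pos":[-39,-4,-63],"delta_rot":[0,0,0],"grip":0}]' 60
python3 -m inch '[{"delta_pos":[0,-8,0],"delta_rot":[0,0,0],"grip":0},{"delta_pos":[0,-16,0],"delta_rot":[0,0,0],"grip":0},{"delta_pos":[0,-24,0],"delta_rot":[0,0,0],"grip":0},{"delta_pos":[1,-32,0],"delta_rot":[0,0,0],"grip":0},{"delta_pos":[1,-40,0],"delta_rot":[0,0,0],"grip":0},{"delta_pos":[1,-47,0],"delta_rot":[0,0,0],"grip":0},{"delta_pos":[1,-52,0],"delta_rot":[0,0,0],"grip":0},{"delta_pos":[1,-54,0],"delta_rot":[0,0,0],"grip":0},{"delta_pos":[1,-54,0],"delta_rot":[0,0,0],"grip":0}]' 60
```

```text
time: 15.7
tcp_pos: [0.5829, 0.3231, 0.158]
orientation: [-2.622, -0.001, 1.588]
contact_force: [6.3, 0.4, 3.6]
opening: 0.0219
grip_force: 59.0
time: 16.6
tcp_pos: [0.5843, 0.2694, 0.158]
orientation: [-2.623, -0.002, 1.588]
contact_force: [7.2, 2.1, 2.5]
opening: 0.022
grip_force: 59.1
```

```bash
python3 -m inch '[{"delta_pos":[0,-1,0],"delta_rot":[0,0,0],"grip":0},{"delta_pos":[0,-2,0],"delta_rot":[0,0,0],"grip":0},{"delta_pos":[0,-3,0],"delta_rot":[0,0,0],"grip":0},{"delta_pos":[0,-3,0],"delta_rot":[0,0,0],"grip":0}]' 60
```

```text
time: 17.0
tcp_pos: [0.5844, 0.268, 0.158]
orientation: [-2.624, -0.004, 1.589]
contact_force: [8.1, 4.8, 1.1]
opening: 0.0221
grip_force: 59.1
```

The push stopped after 55.1 mm with the force rising, so the knob is home. I release, retreat along n, and check.

```bash
python3 -m inch '[{"delta_pos":[0,1,0],"delta_rot":[0,0,0],"grip":0},{"delta_pos":[0,1,0],"delta_rot":[0,0,0],"grip":1},{"delta_pos":[0,1,0],"delta_rot":[0,0,0],"grip":1},{"delta_pos":[0,1,0],"delta_rot":[0,0,0],"grip":1},{"delta_pos":[0,1,0],"delta_rot":[0,0,0],"grip":1},{"delta_pos":[10,1,17],"delta_rot":[0,0,0],"grip":1},{"delta_pos":[25,1,43],"delta_rot":[0,0,0],"grip":1},{"delta_pos":[45,1,78],"delta_rot":[0,0,0],"grip":1},{"delta_pos":[60,1,104],"delta_rot":[0,0,0],"grip":1},{"delta_pos":[60,1,104],"delta_rot":[0,0,0],"grip":1}]' 60
python3 - <<'E'
from go import *
from ov import overlay
P=json.load(open("P.json"));p=P["cradle"];q=P["carrier"]
ims=[]
for c in("scene","top","wrist"):
    im=imaging.read_camera(c);cv2.imwrite(f"pics/{c}7.png",im[:,:,::-1]);cal=imaging.calibration(c)
    print(c,imaging.pinpoint(c,"keeper_grip"),proj(cal,W(p,[un(0,.125+k,.108) for k in(0,.055)])).round(1).tolist())
    if c!="wrist": print([(x["uv"],x["confidence"]) for x in imaging.pinpoint(c,"carton")],proj(cal,W(q,[-.05,.083,.006])))
    ims.append(overlay(c,P,[f"pics/{c}7.png"],*{"scene":((100,120,250,170),1.6),"top":((110,110,300,150),1.3),"wrist":((0,0,512,384),.75)}[c]))
l=np.vstack([np.pad(i,((0,0),(0,400-i.shape[1]),(0,0))) for i in ims[:2]]);r=np.pad(ims[2],((0,l.shape[0]-ims[2].shape[0]),(0,0),(0,0)))
cv2.imwrite("pics/c7.png",np.hstack([l,r]))
E
```

```text
time: 18.0
tcp_pos: [0.6337, 0.2642, 0.2559]
orientation: [-2.638, -0.008, 1.585]
contact_force: [-0.3, -0.5, 0.6]
opening: 0.0852
grip_force: 0.0
scene [{'uv': [336.2, 165.5], 'confidence': 0.63}] [[336.6, 163.0], [350.3, 156.5]]
[([207.9, 215.8], 0.91), ([298.9, 140.8], 0.88), ([364.1, 199.6], 0.79)] [[204.2987 213.3691]]
top [] [[143.5, 155.7], [120.4, 155.9]]
[([303.6, 223.4], 0.94), ([131.5, 259.2], 0.62)] [[301.3459 223.7372]]
wrist [{'uv': [269.4, 184.0], 'confidence': 0.94}] [[265.9, 185.8], [266.6, 109.8]]
```

View pics/c7.png

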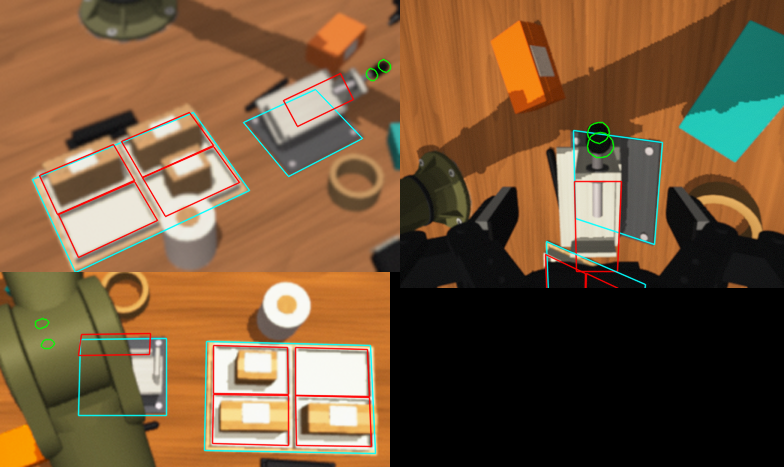

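The final check shows the knob at its home mark (wrist (269,184), predicted (266,186)), the carton upright in a_near (top view (250,412)), the bystanders in place and the gripper clear. I hand in.

```bash
python3 -c "
from station import order
print(order.hand_in())"
```

```text
the job is handed in; nothing more can be done
None
```

I handed the job in at about 18 s; the hand-in returned no verdict, but my last pictures show the long carton label up in tray a's near pocket beside the short one, the knob pushed home, the packed cartons and bystanders in view apparently undisturbed, and the gripper clear.

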